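Put the balance weights back in their case and leave the test probes

TASK

The balance has been checked: put the four brass balance weights back into the wooden case, each standing upright on the floor of the pocket of its size, the smallest weight in the smallest pocket and so on up to the largest. Set them down rather than dropping them, and leave the two test probes that look like them standing where they are.

Things in the scene. Friction and masses are not known exactly. Their poses are not given: they have to be found in the camera images.
- weight_50g_center (a point): Loose brass balance weight, the smallest of four: upright cylinder with a knob, 18 mm in diameter, 34 mm tall with the knob, about 50 g; starts upright on the worktop. Point: on its axis, half-way up (17 mm above its foot); z is up. Grip it across the body; to the fingers it is straight-sided to the top.
- weight_100g_center (a point): Loose brass balance weight, the second smallest of four: upright cylinder with a knob, 24 mm in diameter, 39 mm tall with the knob, about 100 g; starts upright on the worktop. Point: on its axis, half-way up (19.5 mm above its foot); z is up. Grip it across the body; to the fingers it is straight-sided to the top.
- weight_200g_center (a point): Loose brass balance weight, the second largest of four: upright cylinder with a knob, 30 mm in diameter, 46 mm tall with the knob, about 200 g; starts upright on the worktop. Point: on its axis, half-way up (23 mm above its foot); z is up. Grip it across the body; to the fingers it is straight-sided to the top.
- weight_500g_center (a point): Loose brass balance weight, the largest of four: upright cylinder with a knob, 38 mm in diameter, 60 mm tall with the knob, about 500 g; starts upright on the worktop. Point: on its axis, half-way up (30 mm above its foot); z is up. Grip it across the body; the lower 41 mm are straight-sided.
- pocket_50g_floor (a point): Smallest pocket of the wooden weight case, for the 18 mm weight: dark-lined round hole 34 mm wide, 8 mm deep, in a fixed light block 64 mm square. Four blocks stand in a row, in any order, 64.7 mm apart, in a dark tray 75 x 269 x 14 mm. Point: centre of the pocket's floor, 7 mm above the worktop (rim at 15 mm); z up, y along the row. A microscope base 59 mm high is behind the tray.
- pocket_100g_floor (a point): Second smallest pocket of the wooden weight case, for the 24 mm weight: dark-lined round hole 41 mm wide, 8 mm deep, in a fixed light block 64 mm square. Four blocks stand in a row, in any order, 64.7 mm apart, in a dark tray 75 x 269 x 14 mm. Point: centre of the pocket's floor, 7 mm above the worktop (rim at 15 mm); z up, y along the row. The microscope's head, 0.28 m high, is at x 0.44 to 0.56, y 0.22 to 0.45.
- pocket_200g_floor (a point): Second largest pocket of the wooden weight case, for the 30 mm weight: dark-lined round hole 48 mm wide, 8 mm deep, in a fixed light block 64 mm square. Four blocks stand in a row, in any order, 64.7 mm apart, in a dark tray 75 x 269 x 14 mm. Point: centre of the pocket's floor, 7 mm above the worktop (rim at 15 mm); z up, y along the row. An instrument 0.4 m high stands at x over 0.55, y -0.14 to -0.01.
- pocket_500g_floor (a point): Largest pocket of the wooden weight case, for the 38 mm weight: dark-lined round hole 55 mm wide, 8 mm deep, in a fixed light block 64 mm square. Four blocks stand in a row, in any order, 64.7 mm apart, in a dark tray 75 x 269 x 14 mm. Point: centre of the pocket's floor, 7 mm above the worktop (rim at 15 mm); z up, y along the row. A machine 0.2 m high stands at y below -0.46.
- probe_steel_center (a point): Look-alike that does not belong: slim grey steel test probe with collar and stem, 14 mm in diameter, 46 mm tall, standing loose among the weights. Point: half-way up; z is up. Weights and probes stand in random order, centres at least 55 mm apart, in front of the balance (35 mm high, with a beaker on it up to 100 mm) and along its right side to behind it.
- probe_cyl_center (a point): Look-alike that does not belong: clear plastic test probe, a cylinder with a short stem, 25 mm in diameter, 48 mm tall, standing loose among the weights. Point: half-way up; z is up. The balance may begin 10 mm from a piece. Pieces right of it (y below -0.36, x 0.44 to 0.5) have finger room along the world's x, all others along y: over 25 mm each side.
Things that resemble listed ones, but are neither listed nor needed, are in the scene too. Leave any purple look-alike of the part that bears weight_500g_center alone.

How it is judged:
By the outcome, as a careful person would: the job done as asked, in the order asked, and still so for the second after the job is handed in, with the robot touching nothing.
It also fails if it takes over 131 s, if anything falls off the work surface, if the arm or the gripper's body presses on something with over 40 N, if the wrist force passes 120 N, or if a joint passes its speed limit or range.

ROBOT

A 6-joint arm with a two-finger parallel gripper is mounted at the origin on a cart in front of the work surface, level with it; the furniture and walls round the work are solid. World frame = base frame: x ahead of the robot, y to its left, z up, the work surface at z = 0. Lengths are in m, angles in degrees, forces in N, time in s.
With the tool pointing down it reaches from about 0.425 to 0.95 m from the base axis. Payload 3.5 kg.
Tool frame: the origin (TCP) lies on the centre line of the jaws, within the pads' length; the fingertips stand 19 mm ahead of it and the grasp point (between the pads) is the TCP; z points along the fingers, y is the line along which they close (so a half turn about z gives the same grasp; the last joint's range is limited). The gripper opens to 85 mm and grips with 20 to 120 N. Pads are 22 mm wide; open, the fingers measure 114 mm over their backs; the gripper's body (76 mm by 85 mm) begins 54 mm behind the grasp point. The pads swing forward as they close: fully open they stand 13 mm farther back than shut.
Start: joints at [68.526, 16.404, 90.338, -0, 73.258, -8.594], TCP at [0.15, 0.658, 0.25] pointing down, gripper open.
Joint ranges: [-158.93, 158.93], [-51.34, 127.21], [12.03, 142.37], [-87.48, 267.48], [13.55, 161.25], [-162.69, 162.69]. Speed limits (degrees/s): [159.86, 159.86, 180, 180, 180, 180].

INTERFACE

Orientations are given as a 3x3 rotation matrix whose columns are the frame's x, y, z axes.
In Python, from plant import telemetry, vision, order gives the robot as it stands.
- The arm moves only by the shell command python3 -m creep 'ROWS' [OPENING] [FORCE]. ROWS is JSON, a list of rows, each an object with "translation": the shift along the tool's x, y, z in m, a list of three; "turn": the turn about the tool's z in degrees. A call has 1 to 10 rows; each row shifts and turns the commanded pose from where the row before left it, along the tool's axes as they then stand; what a row does not reach is not made up. A row lasts 1/8 s, in which the tool goes at most 62.5 mm and 10.7 degrees, less where a joint would pass 70% of its speed; a pose out of reach is approached as far as the arm can. A call with a gripper value outside its range is refused whole. OPENING is the gripper's target within -1 to 1 (shut at 1, half-way at 0, fully open at -1), set as the call begins (- or left out, the last holds). The fingers move at their own pace and stop on an object; FORCE is the grip in N (left out, the last holds). Time passes only in rows, so rows that do not move let the fingers close. It gives the time, the measured TCP pose, the force, the opening and the grip force at its end, in the units of the state.
- telemetry.get_state(): the state, without advancing time (a new reading comes with each control period).
- vision.snapshot(name): name is "side" or "top"; returns the picture (400x640x3 uint8, red, green, blue); there is no depth.
- vision.get_calibration(name): a dict with "vfov" (degrees; the focal length in pixels is half the picture's height over the tangent of half this angle, whatever the lens; pixels are square), "cx", "cy" (the principal point, pixels), "camera_from_world" (4x4, takes a point from world to camera coordinates). Camera axes: x right, y down, z forward; pixel columns grow to the right and rows downward; lengths in m; the calibration is good to about 2 mm. A picture is of the moment at which its call begins. get_calibration takes no time and is no camera call.
- order.close_job(): hands the job in; it is judged then, once.
The state is a dict: "time": time; "joints": joint angles; "joint_velocities": joint speeds; "tau": joint torques, N m; "eef_pos": TCP position; "eef_rot": TCP orientation; "contact_force": force on the tool from outside, world axes, zero at the start; "moment": the same for the moment, N m; "gripper_width": finger opening in m; "grasp_force": force on a finger pad.
Only numpy, scipy, OpenCV 4.12 (cv2) and the standard library are available. Lean on these libraries where they do the work, as an engineer would, in place of code of your own. Each camera call takes 0.05 s, during which the arm holds its last target. There are 200 camera calls.

## Working session

There is one attempt and no reset: what is moved stays moved. The work goes in short steps, Python scripts to look and compute and a shell command to move; the robot and the scene stay as the last step left them, time stands still between calls to the robot, and variables do not carry over. Pictures are saved under pics/ and viewed, at most 14 in all, crops included, and the job is handed in when it is done.

```bash
mkdir -p pics
python3 - <<'E'
from plant import telemetry, vision
import cv2,numpy as np
s=telemetry.get_state()
for k in s: print(k,np.round(s[k],4).tolist())
for n in("side","top"):
    c=vision.get_calibration(n);print(n,c)
    cv2.imwrite(f"pics/{n}0.png",vision.snapshot(n)[...,::-1])
E
```

```text
time 0.0
joints [68.5266, 16.4553, 90.4228, 0.0006, 73.2569, -8.5933]
joint_velocities [-0.066, -0.0119, 0.0673, 0.0123, -0.0371, 0.0558]
tau [0.0008, -40.5968, -29.2635, -0.0001, 0.0057, -0.0]
eef_pos [0.1502, 0.6575, 0.2489]
eef_rot [[-0.9748, 0.2229, -0.0009], [0.2229, 0.9748, -0.0022], [0.0004, -0.0023, -1.0]]
contact_force [-0.1475, -0.1225, -0.8156]
moment [0.0267, -0.0322, 0.0165]
grasp_force 0.0
gripper_width 0.0853
side {'vfov': 57.34269302163517, 'cx': 323.28141204868524, 'cy': 198.44539062787666, 'camera_from_world': array([[ 0.96880581, -0.24753002,  0.01200787, -0.49883375],
       [-0.1530887 , -0.6358692 , -0.75646164,  0.06712323],
       [ 0.1948824 ,  0.73102616, -0.65392782,  0.85145676],
       [ 0.        ,  0.        ,  0.        ,  1.        ]])}
top {'vfov': 51.70233267225071, 'cx': 311.9295735397872, 'cy': 198.7587927288699, 'camera_from_world': array([[-0.01969814, -0.99980529,  0.00116484, -0.10182713],
       [-0.99825987,  0.0196029 , -0.05561438,  0.49055776],
       [ 0.05558072, -0.00225832, -0.99845164,  1.10762027],
       [ 0.        ,  0.        ,  0.        ,  1.        ]])}
```

View pics/top0.png

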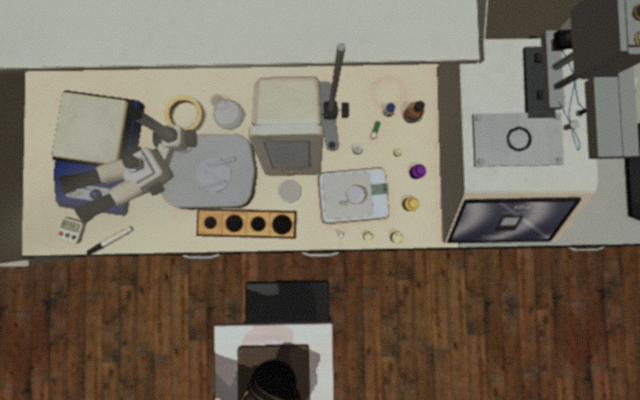

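View pics/side0.png

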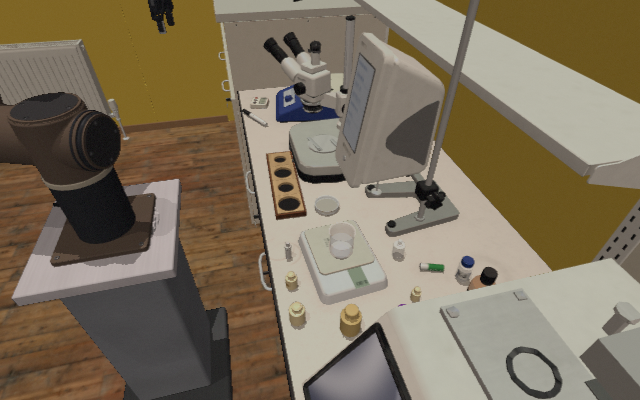

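```bash
cat > h.py <<'E'
import numpy as np
from plant import vision
def ray(n,u,v):
    c=vision.get_calibration(n); T=np.array(c["camera_from_world"]); f=200/np.tan(np.radians(c["vfov"]/2))
    d=T[:3,:3].T@np.array([(u-c["cx"])/f,(v-c["cy"])/f,1]); return -T[:3,:3].T@T[:3,3],d
def plane(n,u,v,z):
    o,d=ray(n,u,v); return o+d*(z-o[2])/d[2]
def proj(n,p):
    c=vision.get_calibration(n); T=np.array(c["camera_from_world"]); f=200/np.tan(np.radians(c["vfov"]/2))
    q=T[:3,:3]@p+T[:3,3]; return q[:2]/q[2]*f+[c["cx"],c["cy"]]
def tri(a,b):
    o1,d1=ray("top",*a);o2,d2=ray("side",*b)
    s=np.linalg.lstsq(np.c_[d1,-d2],o2-o1,rcond=None)[0]
    p,q=o1+s[0]*d1,o2+s[1]*d2; return (p+q)/2,np.linalg.norm(p-q)
E
python3 - <<'E'
import cv2,numpy as np
from h import *
t=cv2.imread("pics/top0.png");s=cv2.imread("pics/side0.png")
cv2.imwrite("pics/tc.png",cv2.resize(t[135:250,315:440],None,fx=5,fy=5,interpolation=cv2.INTER_CUBIC))
cv2.imwrite("pics/sc.png",cv2.resize(s[225:345,270:440],None,fx=4.5,fy=4.5,interpolation=cv2.INTER_CUBIC))
# pockets: dark circles
g=t.max(2)[205:240,195:300]
n,l,st,ce=cv2.connectedComponentsWithStats((g<60).astype(np.uint8))
for i in range(1,n):
    if st[i,4]>40: u,v=ce[i]+[195,205]; print(u,v,st[i],plane("top",u,v,.013))
E
```

```text
233.94652406417111 222.93048128342247 [ 32  11  15  15 187] [0.42708146 0.10103823 0.013     ]
281.5593869731801 224.11111111111111 [ 78  10  18  19 261] [ 0.42134843 -0.02785138  0.013     ]
209.96511627906978 222.40697674418604 [10 13 11 10 86] [0.42977671 0.16596026 0.013     ]
257.85496183206106 223.41221374045801 [ 57  12  13  13 131] [0.42450306 0.03631277 0.013     ]
```

View pics/tc.png

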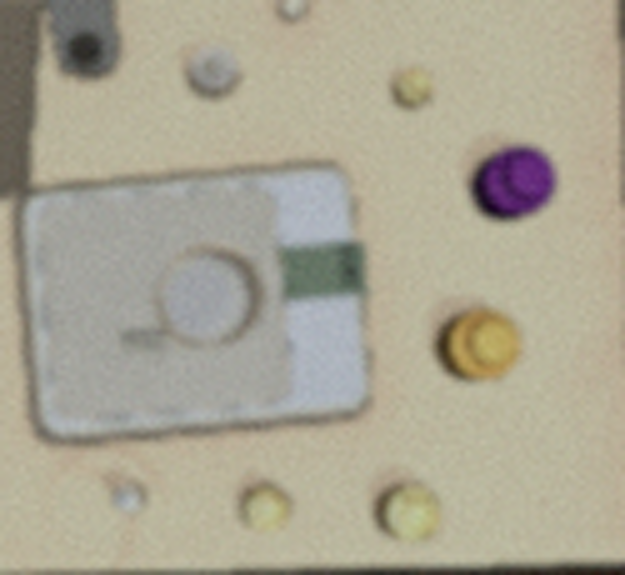

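View pics/sc.png

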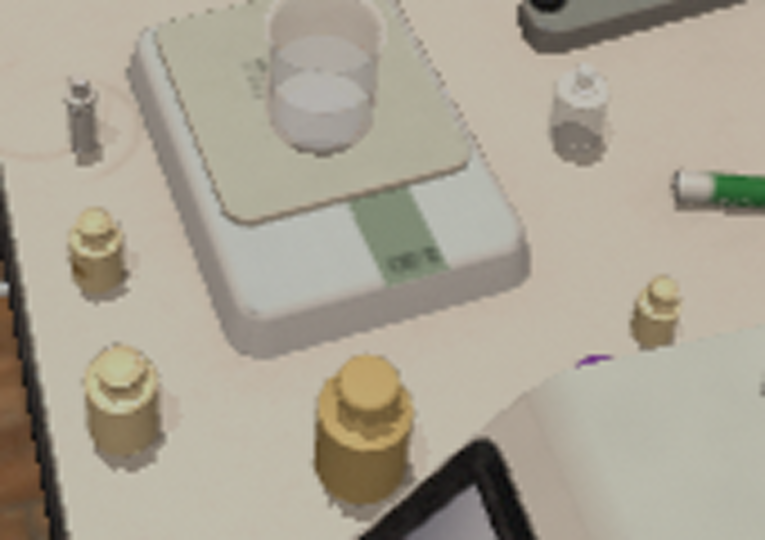

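Run:
```python
import cv2,numpy as np
from h import *
t=cv2.imread("pics/top0.png");s=cv2.imread("pics/side0.png")
def blobs(im,x0,y0,x1,y1,mn):
    h=cv2.cvtColor(cv2.GaussianBlur(im,(3,3),0),cv2.COLOR_BGR2HSV)[y0:y1,x0:x1]
    m=((h[...,0]>17)&(h[...,0]<34)&(h[...,1]>85)).astype(np.uint8)
    n,l,st,ce=cv2.connectedComponentsWithStats(m)
    return [(ce[i]+[x0,y0],st[i]) for i in range(1,n) if st[i,4]>mn]
for c,st in blobs(t,330,140,435,248,15): print("top",c.round(1),st)
for c,st in blobs(s,280,260,430,345,20): print("side",c.round(1),st)
T={"50":((397.3,152.4),.034),"100":((368.2,236.4),.039),"200":((397,237.2),.046),"500":((413.3,203.2),.060)}
S={"50":(270+662/4.5,225+286/4.5),"100":(270+96/4.5,225+220/4.5),"200":(270+122/4.5,225+364/4.5),"500":(270+369/4.5,225+380/4.5)}
for k in T:
    a=plane("top",*T[k][0],T[k][1]); b=plane("side",*S[k],T[k][1]); p,e=tri(T[k][0],S[k])
    print(k,a.round(4),b.round(4),p.round(4),e.round(4),np.hypot(*a[:2]).round(3))
for n,uv,z in(("steel",(340.6,234.3),.046),("clear",(357.6,149.4),.048),("purple",(420.5,170.8),.06)): print(n,plane("top",*uv,z).round(4))
for uv in((315+30/5,135+195/5),(315+70,135+35),(315+72,135+410/5),(315+45/5,135+430/5)): print("bal",plane("top",*uv,.03).round(3))
```

```text
top [410.4 203.5] [ 73  57  16  14 180]
side [291.  284.9] [ 6 22 11  7 57]
side [414.1 297.8] [131  35   8   6  29]
side [350.2 320.6] [ 60  44  21  33 551]
side [297.2 320. ] [11 55 13 10 94]
50 [ 0.6075 -0.343   0.034 ] [ 0.6085 -0.3496  0.034 ] [ 0.6101 -0.3451  0.0272] 0.0032 0.698
100 [ 0.3845 -0.2581  0.039 ] [ 0.3834 -0.2629  0.039 ] [ 0.3841 -0.2588  0.0335] 0.0005 0.463
200 [ 0.3812 -0.3327  0.046 ] [ 0.3798 -0.3396  0.046 ] [ 0.3807 -0.3343  0.0378] 0.0004 0.506
500 [ 0.4691 -0.375   0.06  ] [ 0.4684 -0.378   0.06  ] [ 0.4693 -0.3759  0.0565] 0.0001 0.601
steel [ 0.3917 -0.1848  0.046 ]
clear [ 0.6152 -0.235   0.048 ]
purple [ 0.5535 -0.3966  0.06  ]
bal [ 0.554 -0.137  0.03 ]
bal [ 0.561 -0.309  0.03 ]
bal [ 0.435 -0.311  0.03 ]
bal [ 0.427 -0.142  0.03 ]
```

Top view: 100 g (368,236), 200 g (397,237), 500 g (410,203), 50 g (397,152), purple decoy (418,171), probes (340,234) and (357,149). The pockets from left to right are 50, 200, 100 and 500. I'll move the arm clear of the microscope and towards the 50 g weight.

```bash
python3 -m creep '[{"translation":[0,0,0],"turn":-10},{"translation":[0,0,0],"turn":-2.88},{"translation":[0,-0.048,0],"turn":0},{"translation":[0,-0.048,0],"turn":0},{"translation":[0,-0.048,0],"turn":0},{"translation":[0,-0.048,0],"turn":0},{"translation":[0,-0.046,0],"turn":0},{"translation":[0,0,0],"turn":0}]' -0.2 40
```

```text
time: 1.1
eef_pos: [0.1498, 0.4176, 0.2493]
eef_rot: [[-1.0, 0.002, -0.001], [0.002, 1.0, -0.001], [0.001, -0.001, -1.0]]
contact_force: [-0.6, 0.8, -0.5]
gripper_width: 0.0515
grasp_force: 0.0
```

```bash
python3 -m creep '[{"translation":[-0.042,-0.026,0],"turn":0},{"translation":[-0.042,-0.026,0],"turn":0},{"translation":[-0.042,-0.026,0],"turn":0},{"translation":[-0.042,-0.026,0],"turn":0},{"translation":[-0.042,-0.026,0],"turn":0},{"translation":[-0.016,-0.038,0],"turn":0},{"translation":[-0.016,-0.038,0],"turn":0},{"translation":[-0.016,-0.038,0],"turn":0},{"translation":[-0.016,-0.038,0],"turn":0},{"translation":[-0.016,-0.038,0],"turn":0}]'; python3 -c "
from plant import telemetry as t;print(t.get_state()['joints'])"
```

```text
time: 2.35
eef_pos: [0.4416, 0.0991, 0.2504]
eef_rot: [[-1.0, -0.0, 0.001], [-0.0, 1.0, 0.0], [-0.001, 0.0, -1.0]]
contact_force: [-0.3, 1.1, 0.4]
gripper_width: 0.0512
grasp_force: 0.0
[-2.43647749e-01 -1.28972694e+01  1.20360182e+02  1.96452065e-02
  7.25026268e+01 -9.02629975e+01]
```

```bash
python3 -m creep '[{"translation":[0,-0.055,0],"turn":0},{"translation":[0,-0.055,0],"turn":0},{"translation":[0,-0.055,0],"turn":0},{"translation":[0,-0.055,0],"turn":0},{"translation":[0,-0.055,0],"turn":0},{"translation":[0,-0.055,0],"turn":0},{"translation":[0,-0.055,0],"turn":0},{"translation":[0,-0.06,0],"turn":0}]' && python3 -m creep '[{"translation":[-0.042,0,0],"turn":0},{"translation":[-0.042,0,0],"turn":0},{"translation":[-0.042,0,0],"turn":0},{"translation":[-0.04,0,0.03],"turn":0},{"translation":[0,0,0.05],"turn":0},{"translation":[0,0,0.05],"turn":0},{"translation":[0,0,0],"turn":0}]'
python3 - <<'E'
from plant import vision
import cv2
for n in("top","side"): cv2.imwrite(f"pics/{n}1.png",vision.snapshot(n)[...,::-1])
import numpy as np
a=cv2.imread("pics/top1.png")[110:210,340:460];b=cv2.imread("pics/side1.png")[215:325,360:480]
cv2.imwrite("pics/c1.png",np.hstack([cv2.resize(a,(400,400)),cv2.resize(b,(400,400))]))
E
```

```text
time: 3.35
eef_pos: [0.4411, -0.347, 0.2501]
eef_rot: [[-1.0, -0.0, 0.001], [-0.0, 1.0, 0.0], [-0.001, 0.0, -1.0]]
contact_force: [0.9, 1.1, 0.0]
gripper_width: 0.0512
grasp_force: 0.0
time: 4.22
eef_pos: [0.6041, -0.3425, 0.1133]
eef_rot: [[-1.0, -0.0, -0.01], [-0.0, 1.0, 0.008], [0.01, 0.008, -1.0]]
contact_force: [-0.2, 1.3, 0.6]
gripper_width: 0.0514
grasp_force: 0.0
```

View pics/c1.png

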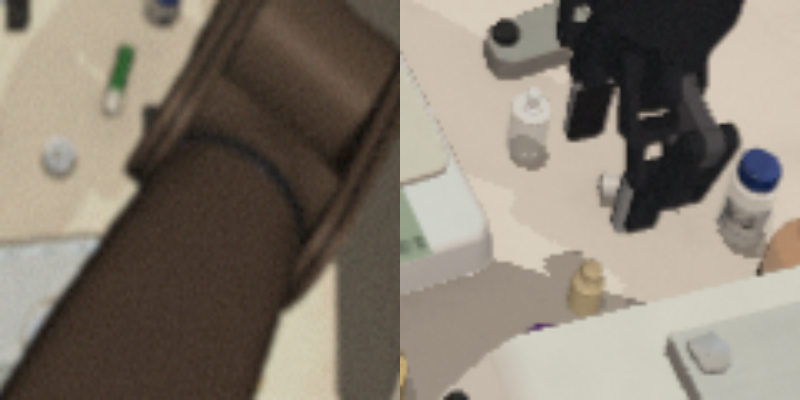

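```bash
python3 -m creep '[{"translation":[0,0,0],"turn":0},{"translation":[0,0,0.03],"turn":0},{"translation":[0,0,0.025],"turn":0},{"translation":[0,0,0],"turn":0},{"translation":[0,0,0],"turn":0}]'
python3 - <<'E'
from plant import vision
import cv2
from h import *
cv2.imwrite("pics/side2.png",vision.snapshot("side")[...,::-1])
cv2.imwrite("pics/c2.png",cv2.resize(cv2.imread("pics/side2.png")[230:320,370:470],None,fx=5,fy=5))
E
```

```text
time: 4.95
eef_pos: [0.6077, -0.346, 0.0681]
eef_rot: [[-1.0, 0.0, 0.003], [0.0, 1.0, -0.003], [-0.003, -0.003, -1.0]]
contact_force: [0.9, -1.1, 0.4]
gripper_width: 0.0513
grasp_force: 0.0
```

View pics/c2.png

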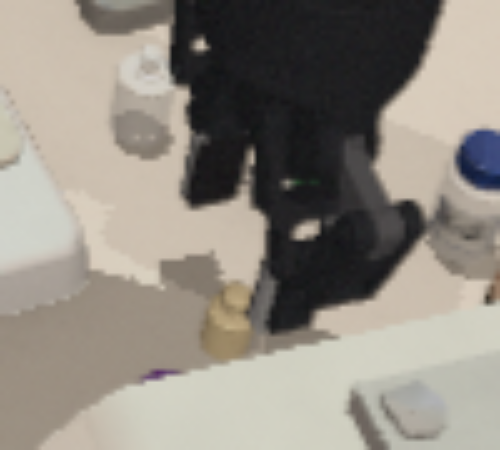

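Run:
```python
from h import *
print(proj("side",np.array([.6077,-.346,.055])),proj("side",np.array([.6077,-.346,.034])),proj("side",np.array([.6077,-.346,.0])))
for z in(.05,.055,.06): print(plane("side",419.4,283,z),plane("side",370+205/5,230+205/5,z),plane("side",370+290/5,230+325/5,z))
```

```text
[417.92258213 280.34775228] [415.9190565 287.0919776] [412.83797915 297.46343456]
[ 0.61025973 -0.34900555  0.05      ] [ 0.60679997 -0.31947744  0.05      ] [ 0.61387312 -0.37691601  0.05      ]
[ 0.60775205 -0.35214832  0.055     ] [ 0.60432298 -0.32288219  0.055     ] [ 0.61133337 -0.37981116  0.055     ]
[ 0.60524436 -0.35529109  0.06      ] [ 0.60184599 -0.32628694  0.06      ] [ 0.60879363 -0.3827063   0.06      ]
```

```bash
python3 -m creep '[{"translation":[-0.002,0,0.02],"turn":0},{"translation":[0,0,0.017],"turn":0},{"translation":[0,0,0],"turn":0},{"translation":[0,0,0],"turn":0},{"translation":[0,0,0],"turn":0}]' && python3 -m creep '[{"translation":[0,0,0],"turn":0},{"translation":[0,0,0],"turn":0},{"translation":[0,0,0],"turn":0},{"translation":[0,0,0],"turn":0},{"translation":[0,0,0],"turn":0},{"translation":[0,0,0],"turn":0}]' 1 40
```

```text
time: 5.62
eef_pos: [0.6089, -0.3453, 0.0289]
eef_rot: [[-1.0, -0.0, 0.001], [-0.0, 1.0, -0.001], [-0.001, -0.001, -1.0]]
contact_force: [0.2, -0.8, 0.5]
gripper_width: 0.0514
grasp_force: 0.0
time: 6.38
eef_pos: [0.6088, -0.3453, 0.029]
eef_rot: [[-1.0, -0.0, 0.001], [-0.0, 1.0, -0.001], [-0.001, -0.001, -1.0]]
contact_force: [-0.4, -0.3, 4.2]
gripper_width: 0.0165
grasp_force: 39.4
```

```bash
python3 -m creep '[{"translation":[0,0,-0.02],"turn":0},{"translation":[0,0,-0.03],"turn":0},{"translation":[0,0,-0.04],"turn":0},{"translation":[0,0,-0.04],"turn":0},{"translation":[0.03,0,-0.04],"turn":0},{"translation":[0.045,0,0],"turn":0},{"translation":[0.045,0,0],"turn":0},{"translation":[0.045,0,0],"turn":0},{"translation":[0,0,0],"turn":0}]' && python3 -m creep '[{"translation":[0,0.03,0],"turn":0},{"translation":[0,0.055,0],"turn":0},{"translation":[0,0.055,0],"turn":0},{"translation":[0,0.055,0],"turn":0},{"translation":[0,0.055,0],"turn":0},{"translation":[0,0.055,0],"turn":0},{"translation":[0,0.055,0],"turn":0},{"translation":[0,0.055,0],"turn":0},{"translation":[0,0.055,0],"turn":0},{"translation":[0.013,0.04,0],"turn":0}]'
```

```text
time: 7.5
eef_pos: [0.4409, -0.3443, 0.1982]
eef_rot: [[-1.0, 0.002, -0.001], [0.002, 1.0, 0.001], [0.001, 0.001, -1.0]]
contact_force: [0.6, 0.1, -1.3]
gripper_width: 0.0164
grasp_force: 39.2
time: 8.75
eef_pos: [0.4309, 0.1678, 0.1993]
eef_rot: [[-1.0, -0.002, 0.002], [-0.002, 1.0, 0.001], [-0.002, 0.001, -1.0]]
contact_force: [-0.8, -0.4, -1.2]
gripper_width: 0.0161
grasp_force: 39.2
```

```bash
python3 -m creep '[{"translation":[0,0,0.03],"turn":0},{"translation":[0,0,0.05],"turn":0},{"translation":[0,0,0.045],"turn":0},{"translation":[0,0,0.01],"turn":0},{"translation":[0,0,0],"turn":0},{"translation":[0,0,0],"turn":0}]'
python3 - <<'E'
from plant import vision
import cv2
from h import *
for n in("top","side"): cv2.imwrite(f"pics/{n}3.png",vision.snapshot(n)[...,::-1])
b=cv2.imread("pics/side3.png")[130:230,240:340]; a=cv2.imread("pics/top3.png")[175:250,180:310]
cv2.imwrite("pics/c3.png",np.hstack([cv2.resize(a,None,fx=3,fy=3),cv2.resize(b,(390,225))]) if 0 else cv2.resize(b,None,fx=6,fy=6))
E
```

```text
time: 9.5
eef_pos: [0.4324, 0.1654, 0.0655]
eef_rot: [[-1.0, -0.0, 0.004], [-0.0, 1.0, 0.001], [-0.004, 0.001, -1.0]]
contact_force: [0.4, -0.4, -0.3]
gripper_width: 0.0162
grasp_force: 39.2
```

View pics/c3.png

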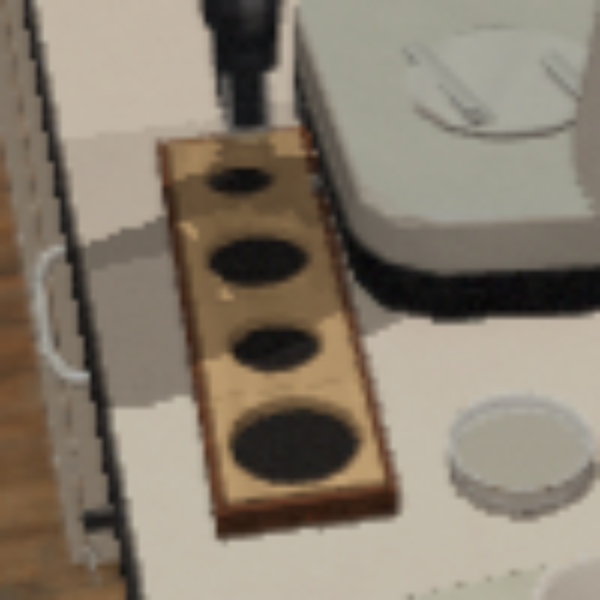

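Run:
```python
from h import *
for u,v in((240,180),(258,260),(275,347),(295,444)): print(plane("side",240+u/6,130+v/6,.013).round(4))
```

```text
[0.4281 0.1594 0.013 ]
[0.4259 0.0951 0.013 ]
[0.4226 0.0316 0.013 ]
[ 0.4197 -0.0325  0.013 ]
```

```bash
python3 -m creep '[{"translation":[0.003,-0.001,0.015],"turn":0},{"translation":[0,0,0.008],"turn":0},{"translation":[0,0,0.003],"turn":0},{"translation":[0,0,0],"turn":0},{"translation":[0,0,0],"turn":0}]'
```

```text
time: 10.22
eef_pos: [0.4277, 0.1641, 0.0375]
eef_rot: [[-1.0, -0.0, 0.0], [-0.0, 1.0, 0.0], [-0.0, 0.0, -1.0]]
contact_force: [0.7, -0.5, -1.1]
gripper_width: 0.016
grasp_force: 39.2
```

```bash
python3 -m creep '[{"translation":[0,0,0.001],"turn":0},{"translation":[0,0,0],"turn":0},{"translation":[0,0,0],"turn":0}]';python3 -m creep '[{"translation":[0,0,0.001],"turn":0},{"translation":[0,0,0],"turn":0},{"translation":[0,0,0],"turn":0}]'
```

```text
time: 10.6
eef_pos: [0.4275, 0.164, 0.0364]
eef_rot: [[-1.0, -0.0, 0.0], [-0.0, 1.0, 0.0], [-0.0, 0.0, -1.0]]
contact_force: [0.2, 0.0, -0.5]
gripper_width: 0.016
grasp_force: 39.2
time: 10.98
eef_pos: [0.4277, 0.1641, 0.0359]
eef_rot: [[-1.0, -0.0, 0.0], [-0.0, 1.0, -0.0], [-0.0, -0.0, -1.0]]
contact_force: [-2.5, -0.9, 6.3]
gripper_width: 0.0162
grasp_force: 39.8
```

```bash
python3 -m creep '[{"translation":[0,0,0],"turn":0},{"translation":[0,0,0],"turn":0},{"translation":[0,0,0],"turn":0},{"translation":[0,0,0],"turn":0}]' 0.05 && python3 -m creep '[{"translation":[0,0,-0.02],"turn":0},{"translation":[0,0,-0.03],"turn":0},{"translation":[0,0,-0.05],"turn":0},{"translation":[-0.01,-0.04,-0.05],"turn":0},{"translation":[0,-0.055,0],"turn":0},{"translation":[0,-0.055,0],"turn":0},{"translation":[0,-0.055,0],"turn":0},{"translation":[0,0,0],"turn":0},{"translation":[0,0,0],"turn":0}]' -0.2
python3 - <<'E'
from plant import vision
import cv2
from h import *
b=vision.snapshot("side")[...,::-1][130:230,240:340]
cv2.imwrite("pics/c4.png",cv2.resize(b,None,fx=6,fy=6))
E
```

```text
time: 11.48
eef_pos: [0.4273, 0.164, 0.0352]
eef_rot: [[-1.0, 0.0, -0.0], [0.0, 1.0, -0.0], [0.0, -0.0, -1.0]]
contact_force: [0.5, 0.5, 0.3]
gripper_width: 0.0402
grasp_force: 0.0
time: 12.6
eef_pos: [0.4369, -0.0393, 0.1833]
eef_rot: [[-1.0, 0.001, -0.0], [0.001, 1.0, 0.001], [0.0, 0.001, -1.0]]
contact_force: [0.0, 0.8, -0.2]
gripper_width: 0.0513
grasp_force: 0.0
```

View pics/c4.png

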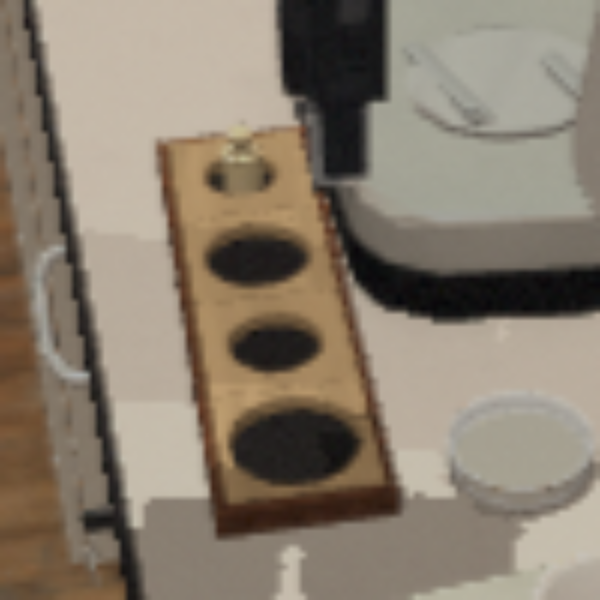

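```bash
python3 -m creep '[{"translation":[0.0105,-0.044,0],"turn":0},{"translation":[0.0105,-0.044,0],"turn":0},{"translation":[0.0105,-0.044,0],"turn":0},{"translation":[0.0105,-0.044,0],"turn":0},{"translation":[0.0105,-0.044,0],"turn":0},{"translation":[0,0,0.05],"turn":0},{"translation":[0,0,0.05],"turn":0},{"translation":[0,0,0],"turn":0},{"translation":[0,0,0],"turn":0}]'
python3 - <<'E'
from plant import vision
import cv2
from h import *
b=vision.snapshot("side")[...,::-1][220:345,265:365]
cv2.imwrite("pics/c5.png",cv2.resize(b,None,fx=4,fy=4))
E
```

```text
time: 13.78
eef_pos: [0.3859, -0.2595, 0.085]
eef_rot: [[-1.0, -0.002, 0.001], [-0.002, 1.0, -0.001], [-0.001, -0.001, -1.0]]
contact_force: [-0.5, -1.1, 0.6]
gripper_width: 0.0509
grasp_force: 0.0
```

View pics/c5.png

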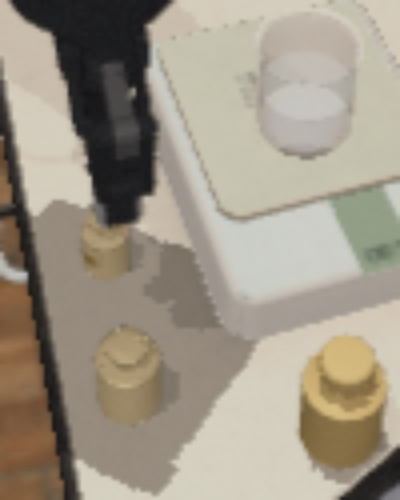

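```bash
python3 -m creep '[{"translation":[0,0,0.03],"turn":0},{"translation":[0,0,0.022],"turn":0},{"translation":[0,0,0],"turn":0},{"translation":[0,0,0],"turn":0}]' && python3 -m creep '[{"translation":[0,0,0],"turn":0},{"translation":[0,0,0],"turn":0},{"translation":[0,0,0],"turn":0},{"translation":[0,0,0],"turn":0},{"translation":[0,0,0],"turn":0}]' 1 40
```

```text
time: 14.32
eef_pos: [0.3859, -0.2607, 0.0337]
eef_rot: [[-1.0, -0.0, 0.003], [-0.001, 1.0, -0.003], [-0.003, -0.003, -1.0]]
contact_force: [-0.0, -1.2, -0.5]
gripper_width: 0.0511
grasp_force: 0.0
time: 14.95
eef_pos: [0.3854, -0.2603, 0.033]
eef_rot: [[-1.0, 0.0, 0.001], [0.0, 1.0, -0.001], [-0.001, -0.001, -1.0]]
contact_force: [-0.6, 2.4, 7.4]
gripper_width: 0.0213
grasp_force: 39.1
```

```bash
python3 -m creep '[{"translation":[0,0,-0.02],"turn":0},{"translation":[0,0,-0.04],"turn":0},{"translation":[0,0,-0.05],"turn":0},{"translation":[-0.02,0,-0.04],"turn":0},{"translation":[-0.03,0.04,0],"turn":0},{"translation":[0,0.05,0],"turn":0},{"translation":[0,0.05,0],"turn":0},{"translation":[0,0.05,0],"turn":0},{"translation":[0,0.05,0],"turn":0},{"translation":[0,0.05,0],"turn":0}]' && python3 -m creep '[{"translation":[0.01,0.006,0.05],"turn":0},{"translation":[0,0,0.05],"turn":0},{"translation":[0,0,0],"turn":0},{"translation":[0,0,0],"turn":0}]'
```

```text
time: 16.2
eef_pos: [0.4341, 0.032, 0.1815]
eef_rot: [[-1.0, 0.0, 0.0], [0.0, 1.0, -0.0], [-0.0, -0.0, -1.0]]
contact_force: [0.3, 0.3, -1.0]
gripper_width: 0.0213
grasp_force: 39.6
time: 16.7
eef_pos: [0.4257, 0.0361, 0.0831]
eef_rot: [[-1.0, 0.0, 0.002], [0.0, 1.0, -0.0], [-0.002, -0.0, -1.0]]
contact_force: [-0.0, 1.5, -1.6]
gripper_width: 0.0211
grasp_force: 39.7
```

```bash
python3 -m creep '[{"translation":[0.001,-0.001,0.025],"turn":0},{"translation":[0,0,0.01],"turn":0},{"translation":[0,0,0.005],"turn":0},{"translation":[0,0,0],"turn":0},{"translation":[0,0,0],"turn":0}]'; python3 -m creep '[{"translation":[0,0,0.001],"turn":0},{"translation":[0,0,0],"turn":0},{"translation":[0,0,0],"turn":0}]'
```

```text
time: 17.32
eef_pos: [0.4242, 0.0353, 0.0423]
eef_rot: [[-1.0, 0.0, 0.001], [0.0, 1.0, -0.0], [-0.001, -0.0, -1.0]]
contact_force: [0.8, -0.2, -0.8]
gripper_width: 0.0214
grasp_force: 39.7
time: 17.7
eef_pos: [0.4236, 0.0354, 0.0406]
eef_rot: [[-1.0, -0.0, 0.0], [-0.0, 1.0, -0.0], [-0.0, -0.0, -1.0]]
contact_force: [-0.5, 0.1, -0.8]
gripper_width: 0.0214
grasp_force: 39.7
```

```bash
python3 -m creep '[{"translation":[0,0,0.001],"turn":0},{"translation":[0,0,0],"turn":0},{"translation":[0,0,0],"turn":0}]'; python3 -m creep '[{"translation":[0,0,0.0005],"turn":0},{"translation":[0,0,0],"turn":0},{"translation":[0,0,0],"turn":0}]'
```

```text
time: 18.08
eef_pos: [0.4238, 0.0354, 0.04]
eef_rot: [[-1.0, -0.0, 0.0], [-0.0, 1.0, -0.0], [-0.0, -0.0, -1.0]]
contact_force: [-1.4, 0.2, 5.2]
gripper_width: 0.0211
grasp_force: 40.3
time: 18.45
eef_pos: [0.4239, 0.0354, 0.04]
eef_rot: [[-1.0, -0.0, -0.0], [-0.0, 1.0, 0.0], [0.0, 0.0, -1.0]]
contact_force: [-3.1, 0.2, 7.4]
gripper_width: 0.0211
grasp_force: 40.7
```

```bash
python3 -m creep '[{"translation":[0,0,0],"turn":0},{"translation":[0,0,0],"turn":0},{"translation":[0,0,0],"turn":0},{"translation":[0,0,-0.02],"turn":0},{"translation":[0,0,-0.04],"turn":0},{"translation":[-0.005,0,-0.05],"turn":0},{"translation":[-0.007,-0.03,-0.03],"turn":0},{"translation":[0,-0.05,0],"turn":0},{"translation":[0,-0.05,0],"turn":0},{"translation":[0,-0.05,0],"turn":0}]' 0.05 && python3 -m creep '[{"translation":[0,-0.05,0],"turn":0},{"translation":[0,-0.05,0],"turn":0},{"translation":[0.027,-0.044,0],"turn":0},{"translation":[0.028,-0.045,0],"turn":0},{"translation":[0,0,0.05],"turn":0},{"translation":[0,0,0.05],"turn":0},{"translation":[0,0,0],"turn":0},{"translation":[0,0,0],"turn":0}]' -0.4
python3 - <<'E'
from plant import vision
import cv2
from h import *
s=vision.snapshot("side")[...,::-1]
cv2.imwrite("pics/c6.png",np.hstack([cv2.resize(s[220:345,265:365],None,fx=4,fy=4),cv2.resize(s[130:230,240:320],(400,500))]))
E
```

```text
time: 19.7
eef_pos: [0.4354, -0.146, 0.1791]
eef_rot: [[-1.0, -0.0, 0.001], [-0.0, 1.0, -0.0], [-0.001, -0.0, -1.0]]
contact_force: [0.3, -0.1, 0.4]
gripper_width: 0.0405
grasp_force: 0.0
time: 20.7
eef_pos: [0.3813, -0.3343, 0.0805]
eef_rot: [[-1.0, -0.0, 0.001], [-0.0, 1.0, -0.002], [-0.001, -0.002, -1.0]]
contact_force: [-0.1, -0.7, 0.1]
gripper_width: 0.0596
grasp_force: 0.0
```

View pics/c6.png

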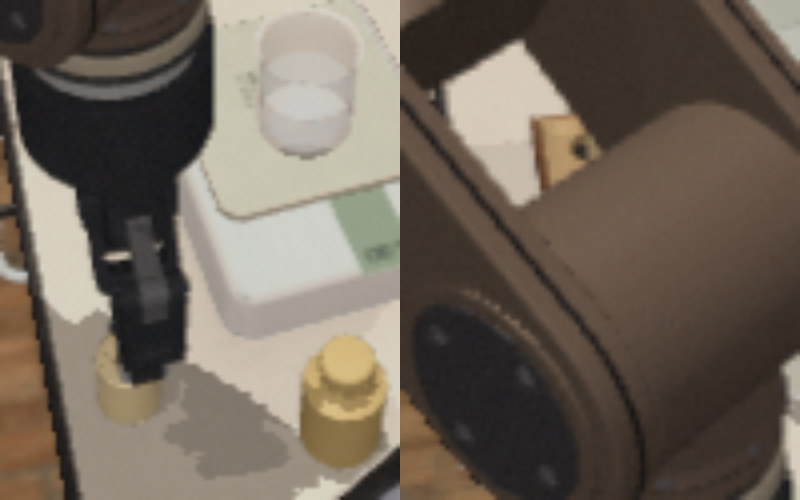

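```bash
python3 -m creep '[{"translation":[0,0,0.03],"turn":0},{"translation":[0,0,0.015],"turn":0},{"translation":[0,0,0],"turn":0},{"translation":[0,0,0],"turn":0}]' && python3 -m creep '[{"translation":[0,0,0],"turn":0},{"translation":[0,0,0],"turn":0},{"translation":[0,0,0],"turn":0},{"translation":[0,0,0],"turn":0},{"translation":[0,0,0],"turn":0}]' 1 50
```

```text
time: 21.25
eef_pos: [0.3812, -0.3343, 0.0353]
eef_rot: [[-1.0, -0.0, 0.001], [-0.0, 1.0, -0.002], [-0.001, -0.002, -1.0]]
contact_force: [0.9, -0.7, -1.1]
gripper_width: 0.0598
grasp_force: 0.0
time: 21.88
eef_pos: [0.3813, -0.3346, 0.0353]
eef_rot: [[-1.0, -0.0, 0.001], [-0.0, 1.0, -0.002], [-0.001, -0.002, -1.0]]
contact_force: [-0.2, -0.3, 5.3]
gripper_width: 0.0275
grasp_force: 49.3
```

```bash
python3 -m creep '[{"translation":[0,0,-0.02],"turn":0},{"translation":[0,0,-0.04],"turn":0},{"translation":[0,0,-0.05],"turn":0},{"translation":[-0.02,0.03,-0.03],"turn":0},{"translation":[-0.035,0.045,0],"turn":0},{"translation":[0,0.05,0],"turn":0},{"translation":[0,0.05,0],"turn":0},{"translation":[0,0.05,0],"turn":0},{"translation":[0,0.05,0],"turn":0},{"translation":[0,0.05,0],"turn":0}]' && python3 -m creep '[{"translation":[0,0.05,0],"turn":0},{"translation":[0.005,0.045,0],"turn":0},{"translation":[0.005,0.015,0.04],"turn":0},{"translation":[0,0,0.05],"turn":0},{"translation":[0,0,0],"turn":0},{"translation":[0,0,0],"turn":0}]'
```

```text
time: 23.12
eef_pos: [0.4344, -0.0067, 0.173]
eef_rot: [[-1.0, 0.0, -0.002], [0.0, 1.0, 0.001], [0.002, 0.001, -1.0]]
contact_force: [0.6, -0.6, -2.6]
gripper_width: 0.0273
grasp_force: 49.9
time: 23.88
eef_pos: [0.4262, 0.1013, 0.085]
eef_rot: [[-1.0, 0.0, 0.001], [0.0, 1.0, 0.0], [-0.001, 0.0, -1.0]]
contact_force: [1.3, 0.4, -1.2]
gripper_width: 0.0272
grasp_force: 50.1
```

Target contact is at z ≈ 0.042.

```bash
python3 -m creep '[{"translation":[0,-0.001,0.025],"turn":0},{"translation":[0,0,0.012],"turn":0},{"translation":[0,0,0.004],"turn":0},{"translation":[0,0,0],"turn":0},{"translation":[0,0,0],"turn":0}]'; python3 -m creep '[{"translation":[0,0,0.001],"turn":0},{"translation":[0,0,0],"turn":0},{"translation":[0,0,0],"turn":0}]'; python3 -m creep '[{"translation":[0,0,0.001],"turn":0},{"translation":[0,0,0],"turn":0},{"translation":[0,0,0],"turn":0}]'
```

```text
time: 24.5
eef_pos: [0.4263, 0.1004, 0.0439]
eef_rot: [[-1.0, 0.0, 0.002], [0.0, 1.0, 0.0], [-0.002, 0.0, -1.0]]
contact_force: [0.4, 0.3, -2.2]
gripper_width: 0.0274
grasp_force: 50.1
time: 24.88
eef_pos: [0.4259, 0.1004, 0.0424]
eef_rot: [[-1.0, 0.0, 0.001], [0.0, 1.0, 0.0], [-0.001, 0.0, -1.0]]
contact_force: [0.8, 0.0, -0.5]
gripper_width: 0.0278
grasp_force: 50.3
time: 25.25
eef_pos: [0.4262, 0.1005, 0.0423]
eef_rot: [[-1.0, -0.0, 0.0], [-0.0, 1.0, -0.0], [-0.0, -0.0, -1.0]]
contact_force: [-2.8, -1.3, 7.4]
gripper_width: 0.0273
grasp_force: 51.1
```

```bash
python3 -m creep '[{"translation":[0,0,0],"turn":0},{"translation":[0,0,0],"turn":0},{"translation":[0,0,0],"turn":0},{"translation":[0,0,-0.02],"turn":0},{"translation":[0,0,-0.04],"turn":0},{"translation":[0,0,-0.05],"turn":0},{"translation":[-0.01,-0.03,-0.04],"turn":0},{"translation":[0,-0.05,0],"turn":0},{"translation":[0,-0.05,0],"turn":0},{"translation":[0,-0.05,0],"turn":0}]' -0.08 && python3 -m creep '[{"translation":[0,-0.05,0],"turn":0},{"translation":[0,-0.05,0],"turn":0},{"translation":[0,-0.05,0],"turn":0},{"translation":[0,-0.05,0],"turn":0},{"translation":[-0.016,-0.05,0],"turn":0},{"translation":[-0.017,-0.046,0],"turn":0},{"translation":[0,0,0],"turn":0}]' -0.55 && python3 -m creep '[{"translation":[0,0,0],"turn":10},{"translation":[0,0,0],"turn":10},{"translation":[0,0,0],"turn":10},{"translation":[0,0,0],"turn":10},{"translation":[0,0,0],"turn":10},{"translation":[0,0,0],"turn":10},{"translation":[0,0,0],"turn":10},{"translation":[0,0,0],"turn":10},{"translation":[0,0,0],"turn":10},{"translation":[0,0,0],"turn":0}]'
```

```text
time: 26.5
eef_pos: [0.4354, -0.081, 0.1912]
eef_rot: [[-1.0, -0.0, 0.001], [-0.0, 1.0, -0.0], [-0.001, -0.0, -1.0]]
contact_force: [0.8, 0.4, -0.1]
gripper_width: 0.0461
grasp_force: 0.0
time: 27.38
eef_pos: [0.4687, -0.3783, 0.1903]
eef_rot: [[-1.0, 0.003, -0.0], [0.003, 1.0, 0.0], [0.0, 0.0, -1.0]]
contact_force: [0.4, 1.3, -0.4]
gripper_width: 0.0661
grasp_force: 0.0
time: 28.62
eef_pos: [0.4683, -0.3743, 0.1907]
eef_rot: [[-0.003, 1.0, -0.001], [1.0, 0.003, 0.001], [0.001, -0.001, -1.0]]
contact_force: [-0.7, 0.4, -0.0]
gripper_width: 0.0659
grasp_force: 0.0
```

```bash
python3 -m creep '[{"translation":[0,0,0.05],"turn":0},{"translation":[0,0,0.035],"turn":0},{"translation":[0,0,0],"turn":0},{"translation":[0,0,0],"turn":0},{"translation":[0,0,0],"turn":0}]'
python3 - <<'E'
from plant import vision
import cv2
from h import *
s=vision.snapshot("side")[...,::-1]
cv2.imwrite("pics/c7.png",np.hstack([cv2.resize(s[245:345,300:400],None,fx=4,fy=4),cv2.resize(s[130:230,240:340],(400,400))]))
E
```

```text
time: 29.25
eef_pos: [0.4697, -0.3766, 0.1086]
eef_rot: [[-0.001, 1.0, 0.003], [1.0, 0.001, -0.003], [-0.003, 0.003, -1.0]]
contact_force: [-0.2, 0.7, 0.2]
gripper_width: 0.0664
grasp_force: 0.0
```

View pics/c7.png

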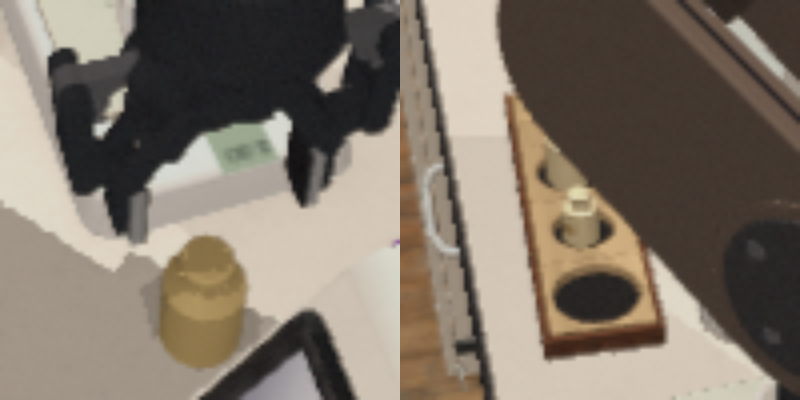

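```bash
python3 -m creep '[{"translation":[0,0,0.04],"turn":0},{"translation":[0,0,0.034],"turn":0},{"translation":[0,0,0],"turn":0},{"translation":[0,0,0],"turn":0}]' && python3 -m creep '[{"translation":[0,0,0],"turn":0},{"translation":[0,0,0],"turn":0},{"translation":[0,0,0],"turn":0},{"translation":[0,0,0],"turn":0},{"translation":[0,0,0],"turn":0}]' 1 80
```

```text
time: 29.8
eef_pos: [0.4695, -0.3766, 0.034]
eef_rot: [[-0.0, 1.0, 0.002], [1.0, 0.0, -0.002], [-0.002, 0.002, -1.0]]
contact_force: [0.6, 0.4, 0.8]
gripper_width: 0.066
grasp_force: 0.0
time: 30.42
eef_pos: [0.4693, -0.3767, 0.0345]
eef_rot: [[-0.0, 1.0, 0.001], [1.0, 0.0, -0.002], [-0.002, 0.001, -1.0]]
contact_force: [-2.1, 1.7, 5.9]
gripper_width: 0.0353
grasp_force: 81.0
```

```bash
python3 -m creep '[{"translation":[0,0,-0.02],"turn":0},{"translation":[0,0,-0.04],"turn":0},{"translation":[0,0,-0.05],"turn":0},{"translation":[0,0,-0.04],"turn":0},{"translation":[0.03,0,0],"turn":0},{"translation":[0.05,-0.01,0],"turn":0},{"translation":[0.05,-0.01,0],"turn":0},{"translation":[0.05,-0.01,0],"turn":0},{"translation":[0.05,0,0],"turn":0},{"translation":[0.05,-0.005,0],"turn":0}]' && python3 -m creep '[{"translation":[0.05,-0.005,0],"turn":0},{"translation":[0.019,-0.005,0.02],"turn":0},{"translation":[0,0,0.04],"turn":0},{"translation":[0,0,0.04],"turn":0},{"translation":[0,0,0],"turn":0},{"translation":[0,0,0],"turn":0}]'
```

```text
time: 31.68
eef_pos: [0.4328, -0.0936, 0.1822]
eef_rot: [[0.0, 1.0, 0.0], [1.0, -0.0, 0.0], [0.0, 0.0, -1.0]]
contact_force: [0.3, -0.4, -4.2]
gripper_width: 0.0354
grasp_force: 81.0
time: 32.42
eef_pos: [0.4244, -0.0268, 0.0835]
eef_rot: [[0.0, 1.0, 0.002], [1.0, -0.0, -0.001], [-0.001, 0.002, -1.0]]
contact_force: [1.8, -0.1, -3.3]
gripper_width: 0.0358
grasp_force: 81.9
```

Contact is expected at z ≈ 0.0415.

```bash
python3 -m creep '[{"translation":[-0.001,-0.002,0.025],"turn":0},{"translation":[0,0,0.01],"turn":0},{"translation":[0,0,0.005],"turn":0},{"translation":[0,0,0],"turn":0},{"translation":[0,0,0],"turn":0}]'; python3 -m creep '[{"translation":[0,0,0.001],"turn":0},{"translation":[0,0,0],"turn":0},{"translation":[0,0,0],"turn":0}]'; python3 -m creep '[{"translation":[0,0,0.001],"turn":0},{"translation":[0,0,0],"turn":0},{"translation":[0,0,0],"turn":0}]'
```

```text
time: 33.05
eef_pos: [0.4223, -0.0278, 0.0428]
eef_rot: [[-0.0, 1.0, 0.002], [1.0, 0.0, -0.0], [-0.0, 0.002, -1.0]]
contact_force: [0.0, -0.0, -4.4]
gripper_width: 0.0357
grasp_force: 81.9
time: 33.42
eef_pos: [0.4221, -0.0277, 0.0415]
eef_rot: [[0.0, 1.0, 0.001], [1.0, -0.0, -0.0], [-0.0, 0.001, -1.0]]
contact_force: [0.4, 0.1, -2.3]
gripper_width: 0.0356
grasp_force: 82.3
time: 33.8
eef_pos: [0.4221, -0.0277, 0.0414]
eef_rot: [[-0.0, 1.0, -0.0], [1.0, 0.0, -0.0], [-0.0, -0.0, -1.0]]
contact_force: [-3.8, 1.1, 7.7]
gripper_width: 0.0358
grasp_force: 83.5
```

```bash
python3 -m creep '[{"translation":[0,0,0],"turn":0},{"translation":[0,0,0],"turn":0},{"translation":[0,0,0],"turn":0},{"translation":[0,0,0],"turn":0},{"translation":[0,0,-0.02],"turn":0},{"translation":[0,0,-0.04],"turn":0},{"translation":[0,0.01,-0.05],"turn":0},{"translation":[-0.02,0.01,-0.05],"turn":0},{"translation":[-0.05,0,0],"turn":0},{"translation":[-0.05,0,0],"turn":0}]' -0.4 && python3 -m creep '[{"translation":[-0.05,0,0],"turn":0},{"translation":[-0.05,0,0],"turn":0},{"translation":[0,0,0],"turn":0},{"translation":[0,0,0],"turn":0}]'
python3 - <<'E'
from plant import vision
import cv2
from h import *
s=vision.snapshot("side")[...,::-1];t=vision.snapshot("top")[...,::-1]
cv2.imwrite("pics/c8.png",np.hstack([cv2.resize(s[130:330,250:450],(400,400)),cv2.resize(t[140:250,190:300],(400,400))]))
E
```

```text
time: 35.05
eef_pos: [0.442, -0.1488, 0.2012]
eef_rot: [[-0.001, 1.0, 0.002], [1.0, 0.001, -0.001], [-0.001, 0.002, -1.0]]
contact_force: [1.1, 0.1, 0.0]
gripper_width: 0.0596
grasp_force: 0.0
time: 35.55
eef_pos: [0.4413, -0.2471, 0.1996]
eef_rot: [[0.001, 1.0, -0.001], [1.0, -0.001, 0.001], [0.001, -0.001, -1.0]]
contact_force: [-0.0, -0.1, -0.3]
gripper_width: 0.0595
grasp_force: 0.0
```

View pics/c8.png

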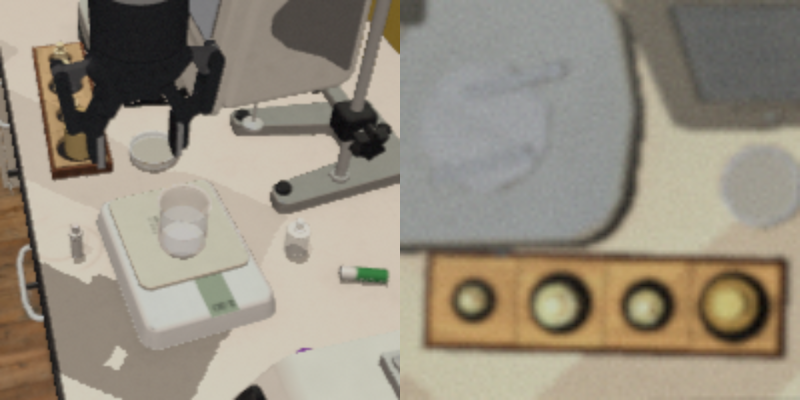

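The top view shows all four weights upright and centred in their own pockets: 50, 200, 100 and 500 from left to right. Both probes are still standing in the side view. I'm handing the job in.

```bash
python3 -c "
from plant import order;print(order.close_job())"
```

```text
the job is handed in; nothing more can be done
None
```

All four brass weights stand upright in their matching pockets, each lowered until it touched the pocket floor; both probes still stand, I left the purple look-alike alone, and I handed the job in after about 36 s of robot time.

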